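# Switch the charging station over to the occupied bay

## Task

On the white charging station, pull the black selector knob out, turn its pointer to the bay that holds the round domed unit, feel for the latch pocket there and push the knob fully back in so that it locks. Be gentle: never force the latch, for a knob that will not go in is not yet over its pocket. Leave the unit, the flat blank in the other bay and the loose bits on the station where they are, and let go at the end.

Things in the scene. Friction and masses are not known exactly. Their poses are not given: they have to be found in the camera images.
- station: Charging station: white steel box fixed to the bench, 220 (its x) by 360 (its y) by 50 mm high. Origin: centre of its underside, z up, -x side nearest the robot. On top: the selector, vertical axis at x -20, y 0 mm; left and right of it two bays, black rubber pads of 84 mm diameter, 3 mm thick, centred at x -20, y +125 and y -125 mm.
- dial (a joint): Angle of the selector knob about its vertical axis, rad. 0: its white pointer faces the station's +x, a short black bar (off). Positive: counter-clockwise from above, towards the left (+y) bay. The bays' long bars are at +1.05 (left) and -1.05 (right); stops at +-1.5. Turning takes about 0.06 N m. It starts pushed in, within 0.15 of 0, with a little free play.
- stem (a joint): How far the knob is pulled out (up), m: 0 fully in, 0.014 outer stop. A friction of about 5 N opposes it both ways; no return spring, it stays where it is left. It can be turned from off to a bay only above 0.0085. Pushed in away from a pocket, its tooth lands on the latch ring at 0.0083.
- collar (a point): Centre of the top of the selector's grey collar (86 mm diameter, 16 mm high), 66 mm above the bench. In it a steel latch ring with a wide pocket at off and a narrow one per bay. The ring gives on a spring (3 N at first touch, +2.5 N per mm, solid after 4.5 mm). Over a pocket it snaps up round the tooth and the push force drops; only there the knob goes on to 0.
- mark_left (a point): Middle of the long black index bar (22 mm) of the left bay, on the station's top, 58 mm from the selector's axis. The ring is worn: both bay pockets lie up to 0.22 rad either side of their bars (shifted alike), to be found by feel with light pressure; in the pocket the tooth has only +-0.7 mm (+-0.024 rad) of play.
- mark_right (a point): The same for the right bay.
- dial_grip (a point): On the selector's axis, 28 mm above the underside of its skirt, 15 mm below the grip's top; x along the pointer, z up; rides with the knob. Knob: black plastic skirt, 76 mm diameter, 9 mm high, on it an upright bar grip 56 mm long (x), 15 mm thick (y: pinch here), 34 mm high. Pushed in, the skirt's underside is 67 mm and the grip's top 110 mm above the bench.
- dial_pointer (a point): White pointer on the upper side of the knob's skirt, 34 mm from the axis.
- tooth: Steel latch tooth under the knob's skirt on the pointer side, hidden: 6 mm wide, 9.5 mm deep, 31 mm from the axis. Origin on the selector's axis at the skirt's underside, x towards the tooth. More than 25 N on the tooth, downwards or sideways, chips the latch.
- unit: Domed round unit: red plastic with a black band, 66 mm diameter, 62 mm high, standing loose in the left or the right bay. Origin: centre of its underside. Like units elsewhere on the bench do not count.
- blank: Flat grey blanking disc, 66 mm diameter, 14 mm high, lying loose in the other bay. Origin: centre of its underside.
- adapter_a: Black plug adapter lying loose on the station's rear strip, 34 by 45 by 24 mm. Origin: centre of its underside.
- screw_pot: Small steel pot, 28 mm diameter, 20 mm high, loose on the station's rear strip. Origin: centre of its underside.
Not all that is in view belongs to the job. What is shaped like the unit but blue or purple is not meant.

How it is judged:
On the way, in this order (a step that is already met when the one before it is completed fails the run):
1. the knob is pulled out clear of the latch, still near off (value of joint stem above 0.0085 m and value of joint dial between -0.6 and 0.6 rad), for 0.1 s.
2. pulled out, the knob is turned towards the bay with the unit (((y of unit in the frame of station above 0 m and value of joint dial between 0.72 and 1.45 rad and value of joint stem above 0.0035 m) or (y of unit in the frame of station below 0 m and value of joint dial between -1.45 and -0.72 rad and value of joint stem above 0.0035 m))), for 0.1 s.
At the end, for the whole second after the job is handed in: The knob is fully in (within 2 mm), its pointer locked in the pocket of the bay where the domed unit stands (within 0.28 rad of that bay's index bar); the unit and the blank stand within 10 mm of where they were, at rest, and the knob is let go (((y of unit in the frame of station above 0 m and value of joint dial between 0.77 and 1.33 rad and value of joint stem below 0.002 m) or (y of unit in the frame of station below 0 m and value of joint dial between -1.33 and -0.77 rad and value of joint stem below 0.002 m)) and not (distance of unit from where it was at the start of the episode above 0.01 m) and not (distance of blank from where it was at the start of the episode above 0.01 m) and linear speed of unit below 0.02 m/s); the robot touches nothing.
It fails at once if the latch tooth is loaded with more than 25 N (contact force between tooth and anything else above 25 N).
It fails at once if the unit or the blank is pushed more than 15 mm or the unit tipped (distance of any of unit, blank from where it was at the start of the episode above 0.015 m or angle between unit's own z axis and vertical above 0.3 rad).
It fails at once if the adapter or the pot on the station is pushed more than 20 mm (distance of any of adapter_a, screw_pot from where it was at the start of the episode above 0.02 m).
It also fails if it takes over 64 s, if anything falls off the work surface, if the arm or the gripper's body presses on something with over 40 N, if the wrist force passes 120 N, or if a joint passes its speed limit or range.

## Robot

A 6-joint arm with a two-finger parallel gripper is mounted at the origin on the work surface. World frame = base frame: x ahead of the robot, y to its left, z up, the work surface at z = 0. Lengths are in m, angles in rad, forces in N, time in s.
With the tool pointing down it reaches from about 0.35 to 0.875 m from the base axis. Payload 4.2 kg.
Tool frame: the origin (TCP) lies at the very end of the fingers, on their centre line; the grasp point (between the pads) lies 19 mm behind it; z points along the fingers, y is the direction in which the jaws open and shut (so a half turn about z gives the same grasp; the last joint's range is limited). The gripper opens to 87 mm and grips with 3 to 60 N. Pads are 19 mm wide; open, the fingers measure 117 mm over their backs; the gripper's body (75 mm by 190 mm) begins 51 mm behind the grasp point.
Start: joints at [-0.913, 0.385, 0.008, 0, -1.194, -0.259], TCP at [0.243, -0.576, 0.223] pointing down, gripper open.
Joint ranges: [-3.14, 3.14], [-1.21, 2.06], [-1.07, 1.41], [-3.16, 2.05], [-2.99, -0.16], [-3.1, 3.1]. Speed limits (rad/s): [2.79, 2.79, 3.14, 3.14, 3.14, 3.14].

## Interface

Orientations are given as a unit quaternion [w, x, y, z].
In Python, from cell import env gives the robot as it stands.
- The arm moves only by the tool step_arm, never from a script. Its argument "steps" is a list that holds one entry, the list of rows, each a list of 7 numbers: the turn, a rotation vector about the tool's x, y, z in rad, then the shift along the tool's x, y, z in mm, then the finger opening in mm, from 0 to 87. A call has exactly 5 rows; each row is the pose to reach, as a shift and turn from the pose commanded when the call began, along the tool's axes at that moment; what a row does not reach only later rows make up. A row lasts 1/12 s, in which the tool goes at most 41.7 mm and 7.16 degrees, less where a joint would pass 70% of its speed; a pose out of reach is approached as far as the arm can. A call with a gripper value outside its range is refused whole. The fingers move at their own pace and stop on an object; "squeeze" is the grip in N (left out, the last holds). Time passes only in rows, so rows that repeat a pose let the fingers close, or fill a call up. It gives the time, the measured TCP pose, the force and the opening at its end, in the units of the state.
- env.sense(): the state, without advancing time (a new reading comes with each control period).
- env.read_camera(name): name is "scene" or "top" or "wrist"; returns a dict with "frame" (420x560x3 uint8, red, green, blue), "fx", "fy", "cx", "cy" (pixels), "camera_from_world" (4x4, takes a point from world to camera coordinates). Camera axes: x right, y down, z forward; pixel columns grow to the right and rows downward; lengths in m; the calibration is good to about 2 mm. A picture is of the moment at which its call begins. There is no depth.
- env.finish_job(): hands the job in, once; it reports no verdict.
The state is a dict: "time_s": time; "joints": joint angles; "qd": joint speeds; "joint_torque": joint torques, N m; "tcp_pos": TCP position; "eef_rot": TCP orientation; "force": force on the tool from outside, world axes, zero at the start; "ft_torque": the same for the moment, N m; "grip_width": finger opening in m.
Only numpy, scipy, OpenCV 4.12 (cv2) and the standard library are available. Lean on these libraries where they do the work, as an engineer would, in place of code of your own. Each camera call takes 0.05 s, during which the arm holds its last target.

## Working session

There is one attempt and no reset: what is moved stays moved. The work goes in short steps, Python scripts to look and compute and a tool call to move; the robot and the scene stay as the last step left them, time stands still between calls to the robot, and variables do not carry over. Pictures are saved under pics/ and viewed, and the job is handed in when it is done.

Besides the shell and the picture viewer there is one more tool, called after "Call:" as name([rows], argument=value, ...), one row to a line, values as JSON. step_arm: Moves the arm, as the interface text tells. Its arguments: {"type":"object","properties":{"steps":{"type":"array"},"squeeze":{"type":"number"}},"required":["steps"]}

```bash
ls; mkdir -p pics; python3 - <<'E'
from cell import env
import cv2,numpy as np
s=env.sense();print(s)
for n in["scene","top","wrist"]:
    c=env.read_camera(n);cv2.imwrite(f"pics/{n}0.png",c["frame"][:,:,::-1]);print(n,c["fx"],c["cx"],c["cy"],np.round(c["camera_from_world"],3).tolist())
E
```

```text
pics
{'time_s': 0.0, 'joints': array([-9.13436369e-01,  3.85554290e-01,  6.63399989e-03, -5.30078400e-04,
       -1.19399156e+00, -2.58627623e-01]), 'qd': array([-0.00091491,  0.00102484, -0.00141012,  0.00110188,  0.00187908,
        0.0012809 ]), 'joint_torque': array([-4.60349347e-04, -3.90667927e+01,  1.87405640e+01,  4.21980679e+00,
        1.10064159e-02, -1.88246590e-04]), 'tcp_pos': array([ 0.24246425, -0.5753991 ,  0.22145956]), 'eef_rot': array([-2.46735424e-04, -1.97952130e-01,  9.80211087e-01,  1.05767224e-03]), 'force': array([-0.4335285 , -0.1790497 , -0.35308817]), 'ft_torque': array([ 0.01688232, -0.01219087,  0.01875456]), 'grip_width': 0.08727476739988219}
scene 502.1656044473011 283.7497214245804 198.6909285862256 [[0.814, 0.581, -0.003, -0.491], [0.306, -0.433, -0.848, -0.121], [-0.494, 0.689, -0.53, 1.49], [0.0, 0.0, 0.0, 1.0]]
top 541.7728053910154 282.523196777334 208.4449248636713 [[-0.016, -1.0, -0.004, -0.035], [-0.997, 0.016, -0.07, 0.643], [0.07, 0.003, -0.998, 0.98], [0.0, 0.0, 0.0, 1.0]]
wrist 363.537244326501 277.76278957540626 208.2978542503532 [[-0.388, 0.922, 0.001, 0.625], [0.882, 0.371, 0.291, -0.036], [0.268, 0.113, -0.957, 0.391], [0.0, 0.0, 0.0, 1.0]]
```

View pics/scene0.png

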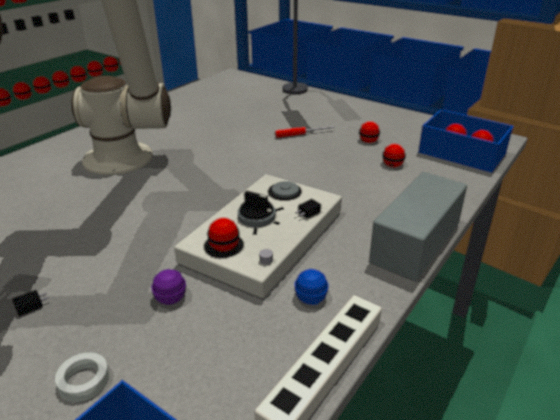

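View pics/top0.png

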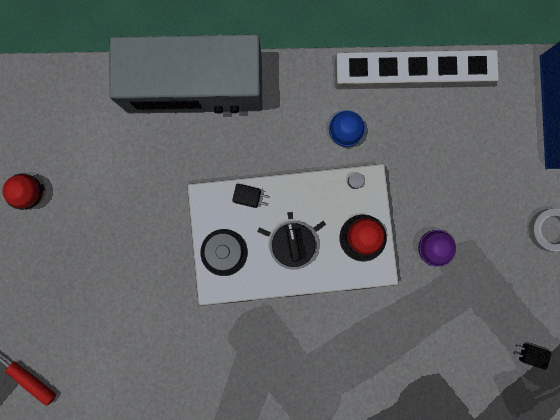

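View pics/wrist0.png

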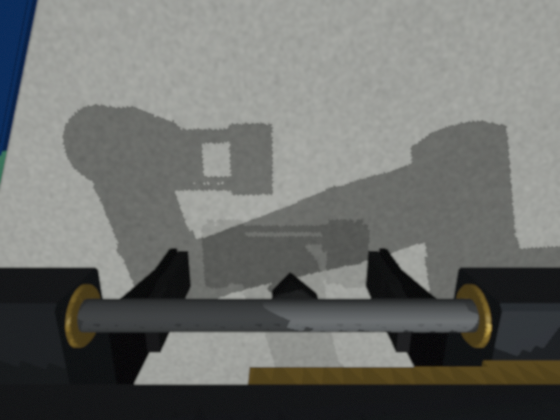

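The top view shows the white station with its corners at about (190,185), (384,166), (397,284) and (200,304). The knob is at (293,243) with its pointer up at about (291,226). The index bars are at (264,232), (291,215) and (320,226).

Candidates for the unit in the top view:
- red dome in a bay of the station, (366,237)
- red dome on the bench, (22,190)
- blue ball, (347,128), and purple ball, (437,247)
- red ones in the bin and on the shelf, in the scene view only

I choose (366,237), which is in the right bay (-y). Next I'll measure it and check it in a close crop.

```bash
cat > h.py <<'E'
import numpy as np,cv2
def ray(c,uv,z):
    T=np.linalg.inv(c["camera_from_world"]);d=T[:3,:3]@np.array([(uv[0]-c["cx"])/c["fx"],(uv[1]-c["cy"])/c["fy"],1]);o=T[:3,3]
    return o+d*(z-o[2])/d[2]
def proj(c,p):
    q=c["camera_from_world"]@np.append(p,1);return np.array([c["fx"]*q[0]/q[2]+c["cx"],c["fy"]*q[1]/q[2]+c["cy"]])
E
python3 - <<'E'
from cell import env
from h import *
c=env.read_camera("top");f=c["frame"][:,:,::-1].copy()
g=f.min(axis=2);m=(g>165).astype(np.uint8)
roi=np.zeros_like(m);roi[150:320,175:410]=1;m=m*roi
m=cv2.morphologyEx(m,cv2.MORPH_CLOSE,np.ones((5,5),np.uint8))
cs,_=cv2.findContours(m,0,2);k=max(cs,key=cv2.contourArea);r=cv2.minAreaRect(cv2.convexHull(k));b=cv2.boxPoints(r)
print(r);P=np.array([ray(c,p,.05) for p in b]);print(P.round(4));print([np.linalg.norm(P[i]-P[i-1]).round(4) for i in range(4)])
ctr=P.mean(0);e=[P[i]-P[i-1] for i in range(4)];L=max(e,key=np.linalg.norm);L=L*np.sign(L[1]);yaw=np.arctan2(-L[0],L[1]);print("centre",ctr,"yaw",yaw)
R=np.array([[np.cos(yaw),-np.sin(yaw)],[np.sin(yaw),np.cos(yaw)]])
w=lambda x,y,z:np.append(ctr[:2]+R@[x,y],z)
ax=w(-.02,0,0);print("axis",ax)
# dark bars: contours
d=((f.max(axis=2)<80)*roi).astype(np.uint8)
cs,_=cv2.findContours(d,0,2)
for k in cs:
    if cv2.contourArea(k)>15:
        r=cv2.minAreaRect(k);p=ray(c,r[0],.05);print(np.round(r[0],1),cv2.contourArea(k),p.round(4),"st",(R.T@(p-ctr)[:2]).round(4) )
print('mark pred',[ (R.T@(w(-.02+.058*np.cos(a),.058*np.sin(a),0)-ctr)[:2]).round(4) for a in (1.05,0,-1.05)])
for nm,p in dict(ax=w(-.02,0,.11),ml=w(-.02+.058*np.cos(1.05),.058*np.sin(1.05),.05),mr=w(-.02+.058*np.cos(1.05),-.058*np.sin(1.05),.05),ul=w(-.02,-.125,.115)).items():
    u=proj(c,p);print(nm,u);cv2.circle(f,tuple(np.int32(u.round())),1,(0,255,0),-1)
cv2.imwrite("pics/top1.png",cv2.resize(f[150:320,175:410],None,fx=3.4,fy=3.4,interpolation=2))
E
```

```text
Traceback (most recent call last):
ValueError: max() iterable argument is empty
```

```bash
cat > m.py <<'E'
from cell import env
from h import *
c=env.read_camera("top");f=c["frame"][:,:,::-1].copy()
g=f.min(axis=2);roi=np.zeros_like(g);roi[155:315,180:405]=1
print(np.percentile(g[155:315,180:405],[10,25,50,60,75,90]))
t,_=cv2.threshold(g[155:315,180:405],0,255,cv2.THRESH_OTSU);med=np.percentile(g[190:290,205:380],60);bg=np.median(g[320:340,100:180]);th=(med+bg)/2
print(t,med,bg)
m=((g>th)*roi).astype(np.uint8)
m=cv2.morphologyEx(m,cv2.MORPH_OPEN,np.ones((3,3),np.uint8))
cs,_=cv2.findContours(m,0,2);k=max(cs,key=cv2.contourArea);r=cv2.minAreaRect(cv2.convexHull(k));b=cv2.boxPoints(r)
print(r);P=np.array([ray(c,p,.05) for p in b]);print(P.round(4));print([np.linalg.norm(P[i]-P[i-1]).round(4) for i in range(4)])
ctr=P.mean(0);e=[P[i]-P[i-1] for i in range(4)];L=max(e,key=np.linalg.norm);L=L*np.sign(L[1]);yaw=np.arctan2(-L[0],L[1]);print("centre",ctr,"yaw",yaw)
R=np.array([[np.cos(yaw),-np.sin(yaw)],[np.sin(yaw),np.cos(yaw)]])
w=lambda x,y,z:np.append(ctr[:2]+R@[x,y],z)
print("axis",w(-.02,0,0))
d=((f.max(axis=2)<75)*roi).astype(np.uint8)
cs,_=cv2.findContours(d,0,2)
for k in cs:
    if cv2.contourArea(k)>10:
        r=cv2.minAreaRect(k);p=ray(c,r[0],.05);print(np.round(r[0],1),cv2.contourArea(k),p.round(4),"st",(R.T@(p-ctr)[:2]).round(4) )
print('mark pred',[ (R.T@(w(-.02+.058*np.cos(a),.058*np.sin(a),0)-ctr[:3])[:2]).round(4) for a in (1.05,0,-1.05)])
cc=np.int32(b);cv2.polylines(f,[cc],True,(255,0,255),1)
for nm,p in dict(ax=w(-.02,0,.11),ml=w(-.02+.058*np.cos(1.05),.058*np.sin(1.05),.05),mr=w(-.02+.058*np.cos(1.05),-.058*np.sin(1.05),.05),ul=w(-.02,-.125,.115)).items():
    u=proj(c,p);print(nm,u);cv2.circle(f,tuple(np.int32(u.round())),1,(0,255,0),-1)
cv2.imwrite("pics/top1.png",cv2.resize(f[150:320,175:410],None,fx=3.4,fy=3.4,interpolation=2))
cv2.imwrite("pics/top1k.png",cv2.resize(c["frame"][195:290,240:345,::-1],None,fx=6,fy=6,interpolation=2))
E
python3 m.py
```

```text
[ 32.  104.  114.5 155.  157.  158. ]
82.0 156.0 109.0
((291.68463134765625, 234.3389129638672), (120.76062774658203, 199.79315185546875), 84.03550720214844)
[[ 0.6861  0.1281  0.05  ]
 [ 0.7179 -0.2317  0.05  ]
 [ 0.502  -0.2476  0.05  ]
 [ 0.4709  0.1065  0.05  ]]
[np.float64(0.2163), np.float64(0.3612), np.float64(0.2165), np.float64(0.3555)]
centre [ 0.59423323 -0.06116549  0.05      ] yaw 0.08808975484523893
axis [ 0.57431078 -0.06292501  0.        ]
[224. 252.] 1667.5 [0.5638 0.0606 0.05  ] st [-0.0196  0.1239]
[263.7 231.6] 43.0 [ 0.5991 -0.011   0.05  ] st [0.0093 0.0495]
[294.  244.5] 1465.0 [ 0.5751 -0.065   0.05  ] st [-0.0194 -0.0021]
[319.1 225.7] 49.0 [ 0.6081 -0.1106  0.05  ] st [ 0.0095 -0.0504]
[363.  237.5] 1661.5 [ 0.5856 -0.1888  0.05  ] st [-0.0198 -0.1264]
[289.5 215. ] 25.0 [ 0.6282 -0.0578  0.05  ] st [0.0341 0.0003]
[246.8 195.4] 477.5 [0.6648 0.0186 0.05  ] st [0.0773 0.0733]
[392.5 223. ] 201.5 [ 0.6108 -0.2425  0.05  ] st [ 0.0005 -0.182 ]
mark pred [array([0.0089, 0.0503]), array([0.038, 0.   ]), array([ 0.0089, -0.0503])]
ax [293.3818676  244.86834442]
ml [263.28418847 231.87036689]
mr [319.04363983 226.02837576]
ul [367.78295771 237.06189558]
```

```bash
ls pics
```

```text
scene0.png
top0.png
top1.png
top1k.png
wrist0.png
```

View pics/top1.png

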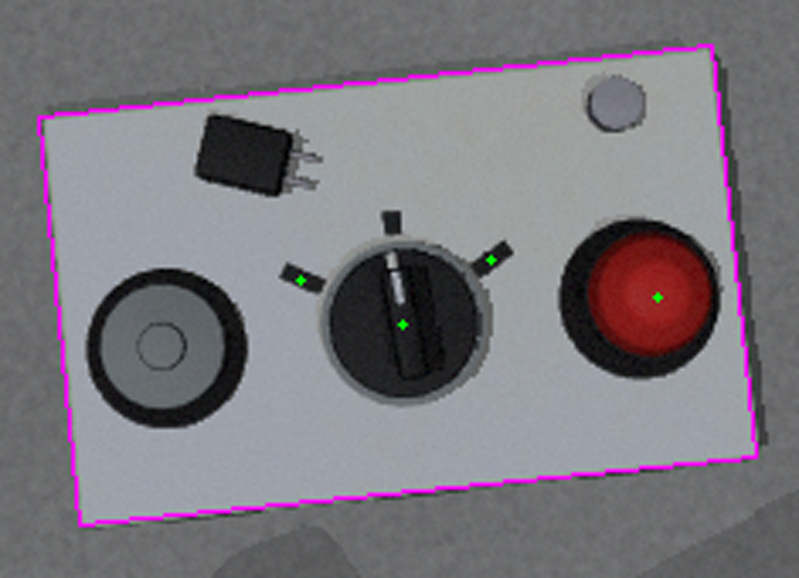

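View pics/top1k.png

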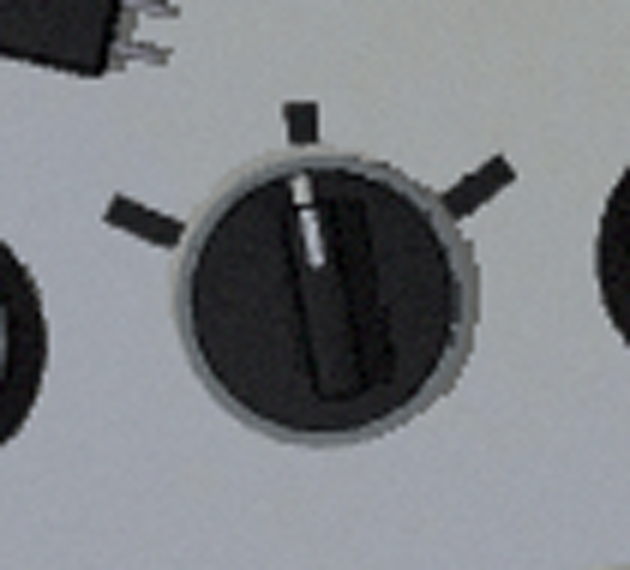

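The crop at (657,296) shows the red domed unit standing in the right bay. The index bars are at (263.7,231.6) and (319.1,225.7), within about 1 mm of the predicted marks. The axis is therefore near (0.5747, -0.0633) and the station yaw is 0.09.

```bash
cat >> h.py <<'E'
from scipy.spatial.transform import Rotation as Ro
AX=np.array([.5747,-.0633]);YAW=.089
def st(s): 
    q=s["eef_rot"];return Ro.from_quat([q[1],q[2],q[3],q[0]]).as_matrix()
def delta(s,p,yaw):  # tool y axis at world yaw `yaw` from +y, pointing down; x= y x z
    R=st(s);y=np.array([-np.sin(yaw),np.cos(yaw),0]);z=np.array([0,0,-1.]);x=np.cross(y,z)
    G=np.c_[x,y,z];rv=Ro.from_matrix(R.T@G).as_rotvec();return rv.round(4),(R.T@(np.array(p)-s["tcp_pos"])*1000).round(1)
def rep(s):
    R=st(s);print("t%.2f"%s["time_s"],"tcp",s["tcp_pos"].round(4),"yyaw %.4f"%np.arctan2(-R[0,1],R[1,1]),"tilt",R[:2,2].round(4),"F",s["force"].round(2),"M",s["ft_torque"].round(3),"w %.4f"%s["grip_width"],"q",s["joints"].round(2))
E
python3 - <<'E'
from cell import env
from h import *
c=env.read_camera("top");s=env.sense();rep(s)
T=ray(c,(240+300/6,195+180/6),.0765);print(T,np.arctan2(T[1]-AX[1],T[0]-AX[0])-YAW, np.hypot(*(T[:2]-AX)))
print(delta(s,[*AX,.2],YAW))
E
```

```text
t0.30 tcp [ 0.2426 -0.5758  0.2222] yyaw 0.3988 tilt [-0.0004  0.0007] F [ 0.48 -0.09  0.48] M [-0.016 -0.008 -0.017] w 0.0872 q [-0.91  0.39  0.01 -0.   -1.19 -0.26]
[ 0.60912784 -0.05814767  0.0765    ] 0.05955334456615402 0.03481124153081871
(array([ 7.000e-04, -2.000e-04,  3.098e-01]), array([-505. ,  343.3,   22.4]))
```

Call:
step_arm([
  [[0,0,0,-33,22.5,0,45],[0,0,0,-66,45,0,45],[0,0,0,-99,67.5,0,45],[0,0,0,-132,90,0,45],[0,0,0,-165,112.5,0,45]],
], squeeze=15)

```text
time_s: 0.72
tcp_pos: [0.3516, -0.4066, 0.2226]
eef_rot: [0.0, -0.198, 0.98, -0.0]
force: [0.8, -0.4, 0.1]
grip_width: 0.0617
```

Call:
step_arm([
  [[0,0,0,-33,22.5,0,45],[0,0,0,-66,45,0,45],[0,0,0,-99,67.5,0,45],[0,0,0,-132,90,0,45],[0,0,0,-165,112.5,0,45]],
])

```text
time_s: 1.13
tcp_pos: [0.4601, -0.2386, 0.2229]
eef_rot: [0.0, -0.198, 0.98, -0.0]
force: [0.3, -0.6, 0.3]
grip_width: 0.0457
```

Call:
step_arm([
  [[0,0,0.08,-33,22.5,0,45],[0,0,0.16,-66,45,0,45],[0,0,0.22,-99,67.5,0,45],[0,0,0.27,-132,90,0,45],[0,0,0.27,-165,112.5,0,45]],
])

```text
time_s: 1.55
tcp_pos: [0.5685, -0.0708, 0.2228]
eef_rot: [0.0, -0.064, 0.998, 0.0]
force: [1.6, -1.1, 0.5]
grip_width: 0.0451
```

```bash
python3 - <<'E'
from cell import env
from h import *
c=env.read_camera("wrist");cv2.imwrite("pics/w1.png",c["frame"][:,:,::-1])
s=env.sense();rep(s);print(delta(s,[*AX,.2],YAW+.04))
E
```

```text
t1.60 tcp [ 0.5727 -0.0662  0.2223] yyaw 0.1334 tilt [0.0038 0.001 ] F [ 4.61  1.51 -0.02] M [ 0.265 -0.528  0.069] w 0.0448 q [ 0.17  0.3  -0.12 -0.   -1.15 -1.6 ]
(array([0.0005, 0.0039, 0.0044]), array([-2.3,  2.6, 22.3]))
```

View pics/w1.png

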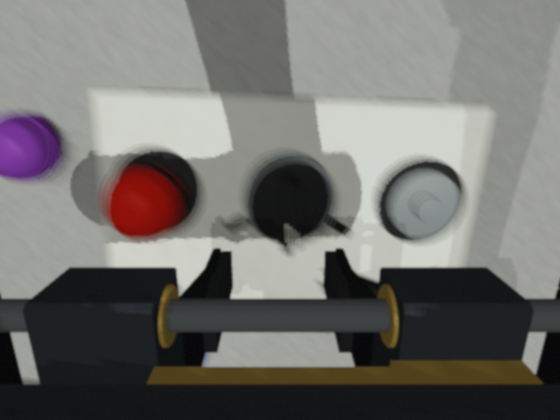

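The wrist view shows the knob at (290,200) between the red unit at (145,205) and the blank at (425,205). Joint 6 reads -1.6, and turning to the right bay would take it to about -2.9, close to its limit. I'll take the half turn first.

Call:
step_arm([
  [[0,0,-0.124,0,0,0,45],[0,0,-0.248,0,0,0,45],[0,0,-0.372,0,0,0,45],[0,0,-0.496,0,0,0,45],[0,0,-0.62,0,0,0,45]],
])

```text
time_s: 2.02
tcp_pos: [0.5677, -0.0726, 0.2224]
eef_rot: [-0.0, -0.369, 0.93, 0.0]
force: [0.5, 0.4, 0.2]
grip_width: 0.0453
```

Call:
step_arm([
  [[0,0,-0.124,0,0,0,45],[0,0,-0.248,0,0,0,45],[0,0,-0.372,0,0,0,45],[0,0,-0.496,0,0,0,45],[0,0,-0.62,0,0,0,45]],
])

```text
time_s: 2.43
tcp_pos: [0.5677, -0.0727, 0.2225]
eef_rot: [-0.0, -0.635, 0.773, 0.0]
force: [0.2, -0.0, 0.4]
grip_width: 0.0451
```

Call:
step_arm([
  [[0,0,-0.124,0,0,0,45],[0,0,-0.248,0,0,0,45],[0,0,-0.372,0,0,0,45],[0,0,-0.496,0,0,0,45],[0,0,-0.62,0,0,0,45]],
])

```text
time_s: 2.85
tcp_pos: [0.5677, -0.0728, 0.2225]
eef_rot: [0.0, 0.84, -0.542, -0.0]
force: [-0.5, -0.3, 0.2]
grip_width: 0.0449
```

Call:
step_arm([
  [[0,0,-0.124,0,0,0,45],[0,0,-0.248,0,0,0,45],[0,0,-0.372,0,0,0,45],[0,0,-0.496,0,0,0,45],[0,0,-0.62,0,0,0,45]],
])

```text
time_s: 3.27
tcp_pos: [0.5677, -0.0727, 0.2225]
eef_rot: [-0.0, 0.966, -0.26, -0.0]
force: [0.2, 0.8, -0.0]
grip_width: 0.0452
```

Call:
step_arm([
  [[0,0,-0.124,0,0,0,45],[0,0,-0.248,0,0,0,45],[0,0,-0.372,0,0,0,45],[0,0,-0.496,0,0,0,45],[0,0,-0.62,0,0,0,45]],
])

```text
time_s: 3.68
tcp_pos: [0.5677, -0.0727, 0.2225]
eef_rot: [-0.0, 0.999, 0.047, -0.0]
force: [-0.1, 0.3, -0.5]
grip_width: 0.0448
```

```bash
python3 - <<'E'
from cell import env
from h import *
c=env.read_camera("wrist");cv2.imwrite("pics/w2.png",c["frame"][:,:,::-1])
s=env.sense();rep(s);print(delta(s,[*AX,.18],YAW+.04+np.pi))
cands=dict(ax=[*AX,.11],axs=[*AX,.0765]);a=YAW
for k,t in dict(l=1.05,o=0,r=-1.05).items(): cands[k]=[AX[0]+.058*np.cos(a+t),AX[1]+.058*np.sin(a+t),.05]
for k,p in cands.items(): print(k,proj(c,p).round(1))
E
```

```text
t3.73 tcp [ 0.5677 -0.0727  0.2225] yyaw -3.0443 tilt [-0.0002  0.    ] F [0.06 0.02 0.68] M [-0.061  0.114  0.01 ] w 0.0452 q [ 0.16  0.3  -0.12 -0.   -1.15  1.51]
(array([-0.0001,  0.0002, -0.0317]), array([ 7.9, -8.7, 42.5]))
ax [266.2 195. ]
axs [267.3 185. ]
l [212.9 147.4]
o [267.7 114.8]
r [322.8 147.8]
```

View pics/w2.png

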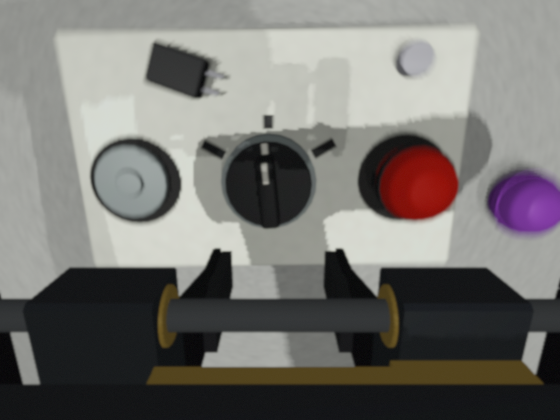

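The wrist view agrees with the prediction: bars at (213,148) and (323,148), and the pointer at (265,150) slightly towards +y. I'll move over the axis and then down around the grip.

Call:
step_arm([
  [[0,0,-0.03,8,-8.7,0,45],[0,0,-0.03,8,-8.7,25,45],[0,0,-0.03,8,-8.7,55,45],[0,0,-0.03,8,-8.7,82,45],[0,0,-0.03,8,-8.7,90,45]],
])

```text
time_s: 4.15
tcp_pos: [0.5725, -0.0629, 0.1282]
eef_rot: [-0.0, 0.998, 0.057, -0.004]
force: [-0.8, -0.2, -0.1]
grip_width: 0.045
```

```bash
python3 - <<'E'
from cell import env
from h import *
c=env.read_camera("wrist");cv2.imwrite("pics/w3.png",c["frame"][:,:,::-1])
s=env.sense();rep(s);print(delta(s,[*AX,.08],YAW+.04+np.pi))
print(proj(c,[*AX,.11]))
E
```

```text
t4.20 tcp [ 0.5728 -0.0631  0.1285] yyaw -3.0262 tilt [-0.0079 -0.0005] F [-0.94  0.22 -0.95] M [-0.099  0.225  0.021] w 0.0451 q [ 0.17  0.39 -0.24 -0.   -0.95  1.52]
(array([-0.0005,  0.0079, -0.0136]), array([ 2.2,  0.5, 48.4]))
[278.72675072 250.4190754 ]
```

View pics/w3.png

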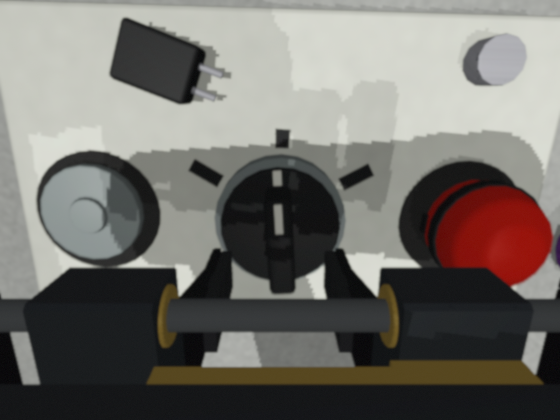

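The grip at (280,230) is centred between the fingers at about (225,260) and (338,260). I'll go down slowly and settle.

Call:
step_arm([
  [[0,0,0,0,0,0,45],[0,0,0,0,0,18,45],[0,0,0,0,0,36,45],[0,0,0,0,0,51,45],[0,0,0,0,0,51,45]],
])

```text
time_s: 4.62
tcp_pos: [0.5747, -0.0632, 0.0808]
eef_rot: [-0.0, 0.998, 0.058, -0.001]
force: [-0.3, -0.1, -0.6]
grip_width: 0.0448
```

Call:
step_arm([
  [[0,0,0,0,0,0,25],[0,0,0,0,0,0,14],[0,0,0,0,0,0,10],[0,0,0,0,0,0,8],[0,0,0,0,0,0,8]],
], squeeze=12)

```text
time_s: 5.03
tcp_pos: [0.5756, -0.0633, 0.0826]
eef_rot: [-0.0, 0.998, 0.059, 0.001]
force: [0.4, -0.2, -1.0]
grip_width: 0.0197
```

```bash
python3 - <<'E'
from cell import env
from h import *
s=env.sense();rep(s)
E
```

```text
t5.03 tcp [ 0.5756 -0.0633  0.0826] yyaw -3.0243 tilt [0.0019 0.0002] F [ 0.37 -0.24 -0.96] M [-0.094  0.112 -0.03 ] w 0.0197 q [ 0.17  0.44 -0.29  0.   -0.84  1.52]
```

Call:
step_arm([
  [[0,0,0,0,0,0,8],[0,0,0,0,0,0,8],[0,0,0,0,0,0,8],[0,0,0,0,0,0,8],[0,0,0,0,0,0,8]],
], squeeze=35)

```text
time_s: 5.45
tcp_pos: [0.5755, -0.0636, 0.0823]
eef_rot: [0.0, 0.998, 0.059, 0.001]
force: [0.2, -2.1, 5.1]
grip_width: 0.0145
```

```bash
python3 - <<'E'
from cell import env
from h import *
s=env.sense();rep(s)
E
```

```text
t5.45 tcp [ 0.5755 -0.0636  0.0823] yyaw -3.0240 tilt [ 0.0012 -0.0005] F [ 0.2  -2.06  5.09] M [-0.586  0.294  0.047] w 0.0145 q [ 0.17  0.44 -0.29  0.   -0.84  1.52]
```

Gripped (14.5 mm opening). Pulling out.

Call:
step_arm([
  [[0,0,0,0,0,-3,8],[0,0,0,0,0,-6,8],[0,0,0,0,0,-9,8],[0,0,0,0,0,-11.5,8],[0,0,0,0,0,-11.5,8]],
])

```text
time_s: 5.87
tcp_pos: [0.5753, -0.0636, 0.0921]
eef_rot: [0.0, 0.998, 0.058, 0.0]
force: [2.7, -3.5, -5.1]
grip_width: 0.015
```

```bash
python3 - <<'E'
from cell import env
from h import *
s=env.sense();rep(s)
c=env.read_camera("wrist");cv2.imwrite("pics/w4.png",c["frame"][:,:,::-1])
c=env.read_camera("scene");cv2.imwrite("pics/s4.png",cv2.resize(c["frame"][150:290,160:360,::-1],None,fx=4,fy=4))
E
```

```text
t5.87 tcp [ 0.5753 -0.0636  0.0921] yyaw -3.0247 tilt [ 0.0002 -0.    ] F [ 2.74 -3.5  -5.15] M [-1.13  -0.911  0.077] w 0.0150 q [ 0.17  0.43 -0.28  0.   -0.86  1.52]
```

View pics/w4.png

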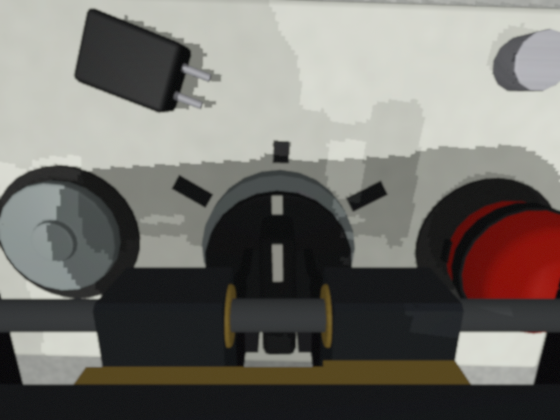

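View pics/s4.png

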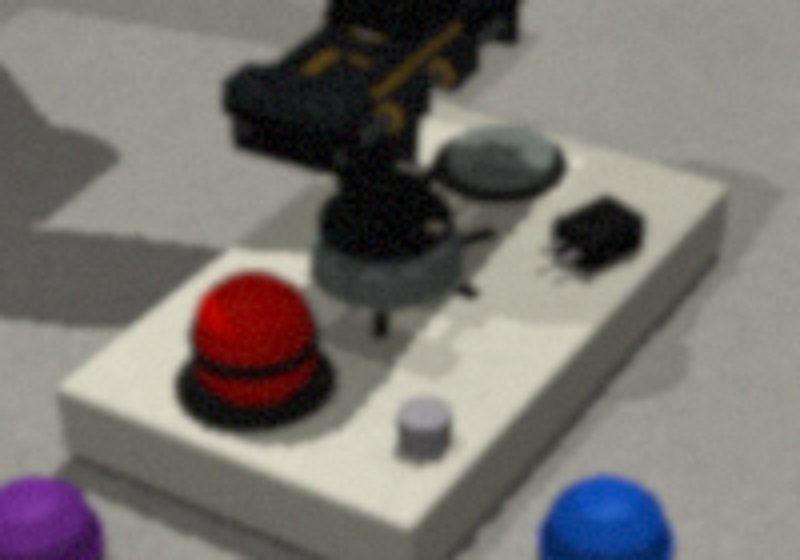

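The collar gap under the skirt is visible in the scene crop at (385,250), and Fz is about -5 N, which is plain friction. I'll pull a little more and then measure.

Call:
step_arm([
  [[0,0,0,0,0,-1,8],[0,0,0,0,0,-1.5,8],[0,0,0,0,0,-1.5,8],[0,0,0,0,0,-1.5,8],[0,0,0,0,0,-1.5,8]],
])

```text
time_s: 6.38
tcp_pos: [0.5753, -0.0635, 0.0937]
eef_rot: [0.0, 0.998, 0.059, 0.0]
force: [3.3, -3.0, -6.0]
grip_width: 0.0146
```

```bash
python3 - <<'E'
from cell import env
from h import *
s=env.sense();rep(s)
E
```

```text
t6.38 tcp [ 0.5753 -0.0635  0.0937] yyaw -3.0245 tilt [ 0.0002 -0.0001] F [ 3.28 -2.96 -5.96] M [-1.238 -1.143  0.065] w 0.0146 q [ 0.17  0.43 -0.28  0.   -0.86  1.52]
```

Call:
step_arm([
  [[0,0,0.11,0,0,0,8],[0,0,0.22,0,0,0,8],[0,0,0.33,0,0,0,8],[0,0,0.44,0,0,0,8],[0,0,0.55,0,0,0,8]],
])

```text
time_s: 6.8
tcp_pos: [0.5751, -0.0643, 0.0937]
eef_rot: [0.001, 0.976, -0.217, -0.0]
force: [4.0, -6.9, -7.2]
grip_width: 0.015
```

Call:
step_arm([
  [[0,0,0.1,0,0,0,8],[0,0,0.2,0,0,0,8],[0,0,0.25,0,0,0,8],[0,0,0.25,0,0,0,8],[0,0,0.25,0,0,0,8]],
])

```text
time_s: 7.22
tcp_pos: [0.5749, -0.0645, 0.0937]
eef_rot: [0.001, 0.942, -0.335, -0.0]
force: [3.3, -6.0, -6.2]
grip_width: 0.0149
```

```bash
python3 - <<'E'
from cell import env
from h import *
s=env.sense();rep(s)
c=env.read_camera("wrist");cv2.imwrite("pics/w5.png",c["frame"][:,:,::-1])
for d in(-.7,-.75,-.8): print(d,proj(c,[AX[0]+.034*np.cos(YAW+d),AX[1]+.034*np.sin(YAW+d),.0873]))
c=env.read_camera("top");cv2.imwrite("pics/t5.png",cv2.resize(c["frame"][195:290,240:345,::-1],None,fx=6,fy=6,interpolation=2))
E
```

```text
t7.22 tcp [ 0.5749 -0.0645  0.0937] yyaw 2.4582 tilt [-0.0009 -0.0014] F [ 3.31 -6.02 -6.16] M [-2.238 -1.067  0.03 ] w 0.0149 q [ 0.17  0.43 -0.28  0.   -0.86  0.72]
-0.7 [271.60455316 201.42937666]
-0.75 [275.12395247 201.2641088 ]
-0.8 [278.64793287 201.26826847]
```

View pics/w5.png

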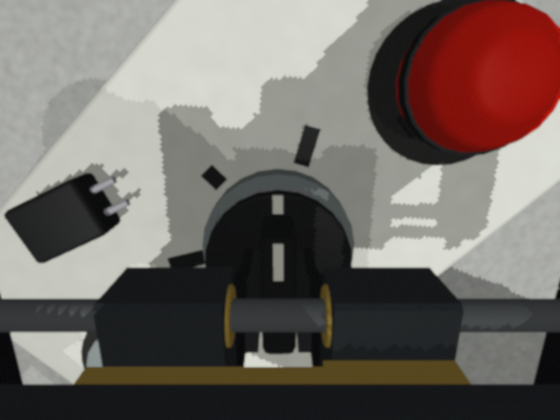

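View pics/t5.png

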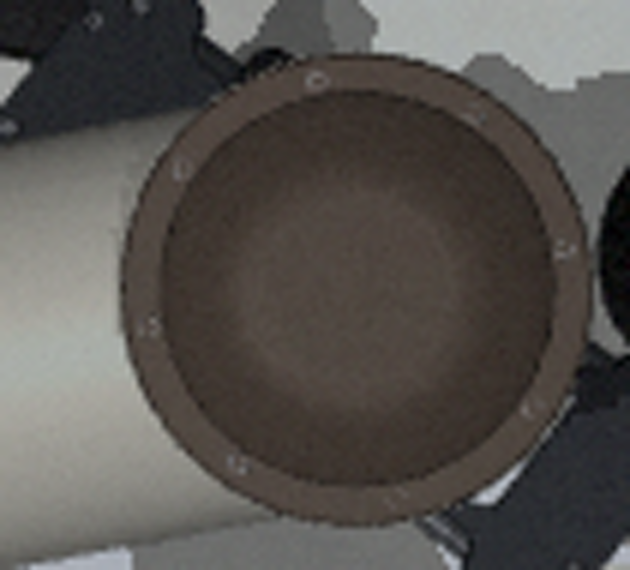

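The knob is at dial ≈ -0.77, and the pointer at (277,205) is still in line with the grip, so there was no slip. Now I'll lower gently towards the ring.

Call:
step_arm([
  [[0,0,0,0,0,1,8],[0,0,0,0,0,2,8],[0,0,0,0,0,3,8],[0,0,0,0,0,4,8],[0,0,0,0,0,4,8]],
], squeeze=28)

```text
time_s: 7.73
tcp_pos: [0.5749, -0.0645, 0.0914]
eef_rot: [0.001, 0.942, -0.335, 0.0]
force: [0.2, -5.2, 1.7]
grip_width: 0.015
```

Call:
step_arm([
  [[0,0,0,0,0,0.5,8],[0,0,0,0,0,1,8],[0,0,0,0,0,1,8],[0,0,0,0,0,1,8],[0,0,0,0,0,1,8]],
])

```text
time_s: 8.15
tcp_pos: [0.5749, -0.0645, 0.0907]
eef_rot: [0.001, 0.942, -0.335, 0.0]
force: [0.0, -5.3, 4.3]
grip_width: 0.0147
```

```bash
python3 - <<'E'
from cell import env
from h import *
s=env.sense();rep(s)
E
```

```text
t8.15 tcp [ 0.5749 -0.0645  0.0907] yyaw 2.4592 tilt [-0.0003 -0.0018] F [ 0.01 -5.32  4.29] M [-1.795  0.146  0.029] w 0.0147 q [ 0.17  0.43 -0.28  0.   -0.86  0.72]
```

Call:
step_arm([
  [[0,0,0,0,0,0.5,8],[0,0,0,0,0,1,8],[0,0,0,0,0,1,8],[0,0,0,0,0,1,8],[0,0,0,0,0,1,8]],
])

```text
time_s: 8.57
tcp_pos: [0.5749, -0.0645, 0.0901]
eef_rot: [0.001, 0.942, -0.335, 0.0]
force: [-0.1, -5.0, 5.4]
grip_width: 0.0143
```

Call:
step_arm([
  [[0,0,0,0,0,0.5,8],[0,0,0,0,0,1,8],[0,0,0,0,0,1,8],[0,0,0,0,0,1,8],[0,0,0,0,0,1,8]],
])

```text
time_s: 8.98
tcp_pos: [0.5749, -0.0645, 0.0894]
eef_rot: [0.001, 0.942, -0.334, 0.0]
force: [-0.4, -4.5, 7.5]
grip_width: 0.0151
```

```bash
python3 - <<'E'
from cell import env
from h import *
s=env.sense();rep(s)
E
```

```text
t8.98 tcp [ 0.5749 -0.0645  0.0894] yyaw 2.4595 tilt [-0.0001 -0.002 ] F [-0.38 -4.55  7.52] M [-1.698  0.559  0.043] w 0.0151 q [ 0.17  0.43 -0.28  0.   -0.85  0.72]
```

Call:
step_arm([
  [[0,0,0,0,0,0.5,8],[0,0,0,0,0,1,8],[0,0,0,0,0,1.5,8],[0,0,0,0,0,1.5,8],[0,0,0,0,0,1.5,8]],
])

```text
time_s: 9.4
tcp_pos: [0.5749, -0.0645, 0.0884]
eef_rot: [0.001, 0.942, -0.334, 0.0]
force: [-2.2, -3.5, 9.3]
grip_width: 0.015
```

```bash
python3 - <<'E'
from cell import env
from h import *
s=env.sense();rep(s)
E
```

```text
t9.40 tcp [ 0.5749 -0.0645  0.0884] yyaw 2.4597 tilt [ 0.     -0.0021] F [-2.16 -3.54  9.29] M [-1.586  0.741  0.032] w 0.0150 q [ 0.17  0.44 -0.28  0.   -0.85  0.72]
```

The ring is felt: Fz is rising about 2 N per mm. Now I'll sweep with light pressure.

Call:
step_arm([
  [[0,0,0.01,0,0,0,8],[0,0,0.02,0,0,0,8],[0,0,0.03,0,0,0,8],[0,0,0.04,0,0,0,8],[0,0,0.04,0,0,0,8]],
])

```text
time_s: 9.82
tcp_pos: [0.5749, -0.0645, 0.0883]
eef_rot: [0.001, 0.936, -0.353, 0.0]
force: [-2.6, -5.1, 8.4]
grip_width: 0.0152
```

```bash
cat > r.py <<'E'
from cell import env
from h import *
s=env.sense();rep(s)
R=st(s);print("dial", (np.arctan2(-R[0,1],R[1,1])%(2*np.pi))-np.pi-YAW)
E
python3 r.py
```

```text
t9.82 tcp [ 0.5749 -0.0645  0.0883] yyaw 2.4196 tilt [-0.0001 -0.0022] F [-2.55 -5.08  8.39] M [-1.599  0.774  0.077] w 0.0152 q [ 0.17  0.44 -0.28  0.   -0.85  0.68]
dial -0.8110200465672208
```

Call:
step_arm([
  [[0,0,0.01,0,0,0,8],[0,0,0.02,0,0,0,8],[0,0,0.03,0,0,0,8],[0,0,0.04,0,0,0,8],[0,0,0.04,0,0,0,8]],
])

```text
time_s: 10.23
tcp_pos: [0.5748, -0.0646, 0.0872]
eef_rot: [0.001, 0.928, -0.372, 0.0]
force: [0.0, -6.5, 4.0]
grip_width: 0.0147
```

```bash
python3 r.py
```

```text
t10.23 tcp [ 0.5748 -0.0646  0.0872] yyaw 2.3789 tilt [-0.0004 -0.0019] F [ 0.01 -6.49  4.02] M [-1.911  0.101  0.04 ] w 0.0147 q [ 0.17  0.44 -0.28  0.   -0.85  0.64]
dial -0.8516910079204218
```

The push force fell from 8.4 to 4.0 N and the knob sank 1.1 mm, so this is the pocket at about -0.85. I'll push in gently and watch the force.

Call:
step_arm([
  [[0,0,0,0,0,0.5,8],[0,0,0,0,0,1,8],[0,0,0,0,0,1.5,8],[0,0,0,0,0,2,8],[0,0,0,0,0,2,8]],
])

```text
time_s: 10.65
tcp_pos: [0.5748, -0.0646, 0.0851]
eef_rot: [0.001, 0.928, -0.372, 0.0]
force: [-0.7, -6.2, 2.7]
grip_width: 0.015
```

```bash
python3 r.py
```

```text
t10.65 tcp [ 0.5748 -0.0646  0.0851] yyaw 2.3791 tilt [-0.0005 -0.0019] F [-0.66 -6.16  2.68] M [-1.848  0.023  0.069] w 0.0150 q [ 0.17  0.44 -0.29  0.   -0.84  0.64]
dial -0.8514735459893319
```

Call:
step_arm([
  [[0,0,0,0,0,0.5,8],[0,0,0,0,0,1,8],[0,0,0,0,0,1.5,8],[0,0,0,0,0,2,8],[0,0,0,0,0,2,8]],
])

```text
time_s: 11.07
tcp_pos: [0.5749, -0.0646, 0.0831]
eef_rot: [0.001, 0.928, -0.372, 0.0]
force: [0.9, -7.1, 2.3]
grip_width: 0.0152
```

```bash
python3 r.py
```

```text
t11.07 tcp [ 0.5749 -0.0646  0.0831] yyaw 2.3791 tilt [-0.0005 -0.0018] F [ 0.91 -7.06  2.31] M [-1.879  0.03   0.045] w 0.0152 q [ 0.17  0.44 -0.29  0.   -0.84  0.64]
dial -0.8514962940765369
```

Call:
step_arm([
  [[0,0,0,0,0,0.5,8],[0,0,0,0,0,1,8],[0,0,0,0,0,1.5,8],[0,0,0,0,0,1.5,8],[0,0,0,0,0,1.5,8]],
])

```text
time_s: 11.48
tcp_pos: [0.5749, -0.0646, 0.0823]
eef_rot: [0.001, 0.928, -0.372, 0.0]
force: [-0.8, -5.9, 6.6]
grip_width: 0.0148
```

```bash
python3 r.py
```

```text
t11.48 tcp [ 0.5749 -0.0646  0.0823] yyaw 2.3793 tilt [-0.0003 -0.002 ] F [-0.83 -5.88  6.6 ] M [-1.758  0.479  0.035] w 0.0148 q [ 0.17  0.44 -0.29  0.   -0.84  0.64]
dial -0.8512670703820429
```

Call:
step_arm([
  [[0,0,0,0,0,0.3,8],[0,0,0,0,0,0.6,8],[0,0,0,0,0,0.6,8],[0,0,0,0,0,0.6,8],[0,0,0,0,0,0.6,8]],
])

```text
time_s: 11.9
tcp_pos: [0.5749, -0.0646, 0.0823]
eef_rot: [0.001, 0.928, -0.372, 0.0]
force: [-1.2, -6.0, 9.4]
grip_width: 0.0153
```

```bash
python3 r.py
```

```text
t11.90 tcp [ 0.5749 -0.0646  0.0823] yyaw 2.3796 tilt [-0.0002 -0.0022] F [-1.24 -6.01  9.39] M [-1.672  0.81   0.044] w 0.0153 q [ 0.17  0.44 -0.29  0.   -0.84  0.64]
dial -0.8509877473086616
```

It has bottomed: z did not move and the force rose. I'll ease off, open and rise.

Call:
step_arm([
  [[0,0,0,0,0,-1,8],[0,0,0,0,0,-1,20],[0,0,0,0,0,-1,40],[0,0,0,0,0,-1,45],[0,0,0,0,0,-1,45]],
])

```text
time_s: 12.32
tcp_pos: [0.5747, -0.0629, 0.0807]
eef_rot: [-0.0, 0.928, -0.372, -0.0]
force: [-0.2, 0.4, 0.7]
grip_width: 0.0323
```

Call:
step_arm([
  [[0,0,0,0,0,-1,45],[0,0,0,0,0,-15,45],[0,0,0,0,0,-40,45],[0,0,0,0,0,-70,45],[0,0,0,0,0,-100,45]],
])

```text
time_s: 12.73
tcp_pos: [0.5744, -0.0631, 0.1815]
eef_rot: [0.0, 0.928, -0.372, -0.001]
force: [1.4, 0.3, -0.0]
grip_width: 0.0449
```

Call:
step_arm([
  [[0,0,0,0,0,-20,45],[0,0,0,-30,0,-30,45],[0,0,0,-60,0,-30,45],[0,0,0,-90,0,-30,45],[0,0,0,-90,0,-30,45]],
])

```text
time_s: 13.15
tcp_pos: [0.5065, 0.0009, 0.2114]
eef_rot: [-0.0, 0.929, -0.371, -0.001]
force: [-0.6, -0.7, -0.8]
grip_width: 0.045
```

```bash
python3 r.py;python3 - <<'E'
from cell import env
from h import *
c=env.read_camera("wrist");cv2.imwrite("pics/w6.png",c["frame"][:,:,::-1])
for z in(.0765,.0905):
  print(z,"axis",proj(c,[*AX,z]).round(1),"ptr",proj(c,[AX[0]+.034*np.cos(YAW-.85),AX[1]+.034*np.sin(YAW-.85),z]).round(1))
c=env.read_camera("scene");cv2.imwrite("pics/s6.png",cv2.resize(c["frame"][150:290,160:360,::-1],None,fx=4,fy=4))
E
```

```text
t13.15 tcp [0.5065 0.0009 0.2114] yyaw 2.3814 tilt [-0.0013  0.0015] F [-0.65 -0.68 -0.81] M [0.032 0.215 0.045] w 0.0450 q [ 0.32  0.19 -0.29 -0.   -1.09  0.49]
dial -0.8492201949408793
0.0765 axis [277.4  79.8] ptr [277.4  31.4]
0.0905 axis [277.4  79. ] ptr [277.4  28. ]
```

View pics/w6.png

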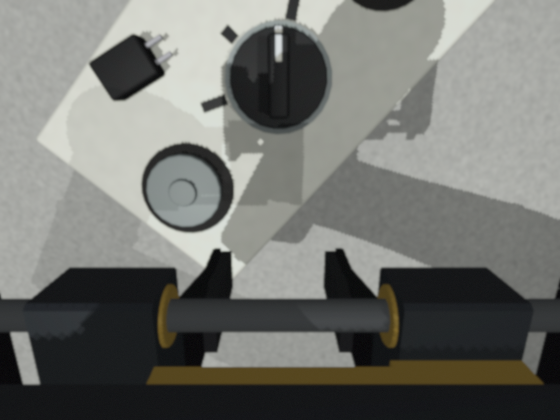

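View pics/s6.png

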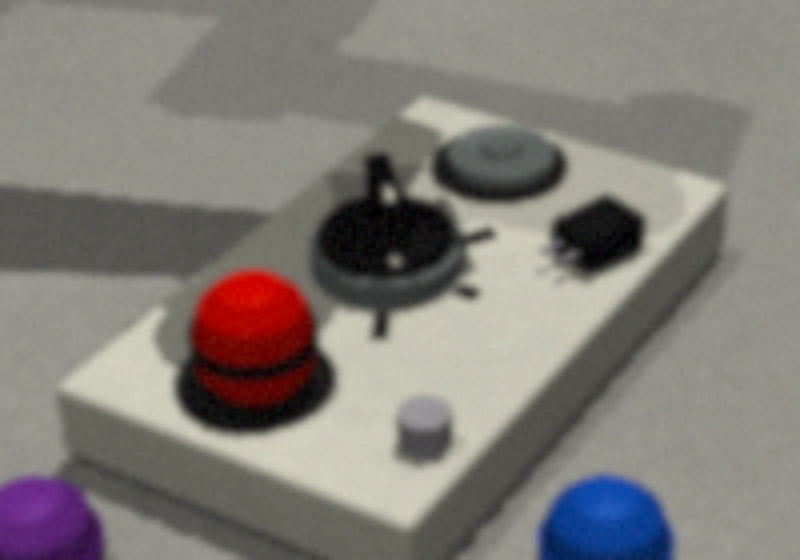

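In the wrist view the pointer at (278,33) sits next to the right bay's bar at (293,8). In the scene view the skirt at (390,235) is seated on the collar, the unit at (255,340) and blank at (500,160) are where they were, and the gripper is clear. I'm handing in.

```bash
python3 -c "
from cell import env
print(env.finish_job())"
```

```text
the job is handed in; nothing more can be done
None
```

The knob is locked in the right bay's pocket, where the red domed unit stands, and I have let go; the job was handed in at about 13 s of the 64 s.

**What I did:** I pulled the knob out about 11 mm and turned it to about -0.77 rad. I then lowered it onto the latch ring at 8–9 N at the wrist, which includes the stem's own friction, and swept until the push force fell from 8.4 to 4.0 N. That put the pocket at about -0.85 rad, 0.20 rad from the bar and so within the 0.28 rad allowed. The knob then went in with 2–4 N.

**Last checks:**
- **Fully in:** the gripper came back to its starting height of 82.3 mm. A small extra push raised the force to 9.4 N without moving it.
- **Position:** the last pictures show the skirt seated on the collar and the pointer beside the right bar. The unit, blank, adapter and pot look unmoved, judged by eye.
- **Forces:** wrist force readings stayed below about 12 N, and the gripper is clear of everything.
- **Side load:** while I held the knob there was a sideways force of up to about 7 N, probably from the grip being slightly off-axis. It went away on release.
- **Not seen:** the top camera was blocked by the arm while I was turning the knob, and I did not use it again.

No check failed or disagreed.

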